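# Slide a board of paint jars across the gap onto the trolley

## Task

Slide the carrier board with its three paint jars off the bench, across the gap and onto the middle of the trolley top, working with the fingertips in the slot at its tail: it is nose-heavy, so press lightly down on the tail while the nose crosses and ease off as the tail follows, so that neither end dips into the gap. Push it on until you feel its nose bear flush against the far rim, gently and without a knock, then let go. Do not lift the board, keep the jars standing in their seats, and leave the other things alone.

Things in the scene. Friction and masses are not known exactly. Their poses are not given: they have to be found in the camera images.
- board: Loose plywood carrier board, 210 mm wide (x), 280 long (y), 18 thick, flat below, 0.8 to 1 kg with its jars. Origin: centre of the underside, z up. The nose (half-round edge) is at -y, the tail at +y. Three jars stand in round seats 12 mm deep, their floor 6 mm above the underside, centres at x -64, 0, 64 mm, y -91 mm. Friction 0.4 to 0.7 on bench and trolley.
- board_slot (a point): Centre of the finger slot on its wooden floor, 6 mm above the underside, board y +98 mm. Blind pocket open at the top: 132 mm long (board x), 48 wide (y), 12 deep; too long to clamp from inside. The wall towards the nose, to push on, is 24 mm from here. Over the floor lies a fixed cork pad, 1 to 4 mm thick as worn: not measured, feel for it. It bears 40 N, push and press together. Axes as board.
- board_nose (a point): Middle of the nose edge at the level of the underside, board y -140 mm. The balance point is only 80 to 88 mm behind it, less than the gap: with no weight on the tail the nose drops in as it crosses; up to 11 N down at the slot is needed to hold it up. More than 6 mm below the bench top is dipping into the gap.
- board_tail (a point): Middle of the tail edge at the level of the underside, board y +140 mm. Once the nose is well onto the trolley the board carries itself; pressing down with more than about 2 N while the tail leaves the bench tips the tail into the gap (same 6 mm).
- trolley: Wooden studio trolley, brakes on, fixed. Origin: on its top face, middle of the open edge facing the bench (rounded, radius 11 mm). The top is level, 450 mm wide (x), runs 305 mm along -y to the far rim and is 0 to 3 mm below bench height. The bench top, z = 0, ends at world y = -0.115; the gap is 140 to 165 mm mid-width. Side rims at x +/-219 mm, 12 thick, 30 high. The board belongs mid-width.
- rim: Rigid raised wooden rim, 450 mm long, 12 thick, 30 high, along the trolley's far side. Origin: middle of its inner face at the level of the trolley top; that face looks along +y (axes as the trolley). The board's nose is to be pushed against it until it bears there with 2 N or more; over 18 N counts as a knock. Sliding the board alone takes up to 7 N.
- jar0: Paint jar, 56 mm across, 72 mm high, clear with black cap, about 0.19 kg, in the seat at board x = -64 mm. Origin: centre of its underside, z up.
- jar1: The same, middle seat.
- jar2: The same, seat at board x = +64 mm.
- bottle: Bystander: yellow plastic bottle, 56 mm across, 150 mm high, on the trolley beside its +x rim. Origin: centre of its underside.
- brush_pot: Bystander: steel pot, 76 mm across, 95 mm high, with brushes up to about 230 mm high, on the bench beyond the board. Origin: centre of its underside.
- tin: Bystander: tin, 74 mm across, 100 mm high, on the bench beyond the board. Origin: centre of its underside.
- brush: Bystander: paint brush lying on the bench behind the board's tail, about 200 mm long. Origin: on its underside.
Mind the look-alikes: they are no part of the job. What is shaped like the jar1 but green or turquoise is not meant.

How it is judged (in metres and radians):
On the way, in this order (a step that is already met when the one before it is completed fails the run):
1. the nose has crossed the gap and is 20 mm or more onto the trolley (y of board_nose in the frame of trolley below -0.02 m), for 0.1 s.
2. the tail has left the gap: the whole board is over the trolley (y of board_tail in the frame of trolley below 0 m), for 0.1 s.
3. the nose lies flush against the far rim and bears on it with 2 N or more (y of board_nose in the frame of rim below 0.0035 m and angle between the y axis of board and the y axis of trolley, either way round below 0.03 rad and contact force between board and rim above 2 N), for 0.1 s.
At the end, for the whole second after the job is handed in: The board lies flat and at rest on the trolley top, nose within 3.5 mm of the far rim and square to it within 0.03 rad, within 30 mm of the middle of the trolley's width, with the three jars standing in their seats (underside under 12 mm above the board's underside, tilt under 0.12 rad) (y of board_nose in the frame of rim below 0.0035 m and angle between the y axis of board and the y axis of trolley, either way round below 0.03 rad and x of board in the frame of trolley between -0.03 and 0.03 m and z of each of board_nose, board_tail in the frame of trolley above -0.003 m and angle between board's own z axis and vertical below 0.03 rad and linear speed of board below 0.01 m/s and z of each of jar0, jar1, jar2 in the frame of board below 0.012 m and angle between each of jar0, jar1, jar2's own z axis and vertical below 0.12 rad); the robot touches nothing.
It fails at once if the nose or the tail dips more than 6 mm below the bench top (into the gap) (height (world z) of any of board_nose, board_tail below -0.006 m).
It fails at once if the board is lifted: nose or tail more than 25 mm above the bench top (height (world z) of any of board_nose, board_tail above 0.025 m).
It fails at once if the fingers press or push the board with more than 40 N (contact force between the fingers and board above 40 N).
It fails at once if the board knocks or presses against the far rim with more than 18 N (contact force between board and rim above 18 N).
It fails at once if a jar comes out of its seat, or a bystander is moved more than 15 mm (not (z of jar0 in the frame of board below 0.012 m) or not (z of jar1 in the frame of board below 0.012 m) or not (z of jar2 in the frame of board below 0.012 m) or not (angle between jar0's own z axis and vertical below 0.12 rad) or not (angle between jar1's own z axis and vertical below 0.12 rad) or not (angle between jar2's own z axis and vertical below 0.12 rad) or distance of any of bottle, brush_pot, tin, brush from where it was at the start of the episode above 0.015 m).
It also fails if it takes over 72 s, if anything falls off the work surface, if the arm or the gripper's body presses on something with over 40 N, if the wrist force passes 120 N, or if a joint passes its speed limit or range.

## Robot

A 7-joint arm with a two-finger parallel gripper is mounted at the origin on the work surface. World frame = base frame: x ahead of the robot, y to its left, z up, the work surface at z = 0. Lengths are in m, angles in degrees, forces in N, time in s.
With the tool pointing down it reaches from about 0.425 to 0.875 m from the base axis. Payload 4.7 kg.
Tool frame: the origin (TCP) lies on the centre line of the jaws, within the pads' length; the fingertips stand 25 mm ahead of it and the grasp point (between the pads) lies 6 mm ahead of it; z points along the fingers, y is the direction in which the jaws open and shut (so a half turn about z gives the same grasp; the last joint's range is limited). The gripper opens to 87 mm and grips with 3 to 60 N. Pads are 19 mm wide; open, the fingers measure 117 mm over their backs; the gripper's body (75 mm by 190 mm) begins 51 mm behind the grasp point.
Start: joints at [-74.078, 18.392, -4.016, 83.108, 1.295, 78.541, -3.26], TCP at [0.17, 0.628, 0.225] pointing down, gripper open.
Joint ranges: [-163.93, 163.93], [-17.29, 119.83], [-79.2, 71.16], [3.27, 140.29], [-89.18, 269.18], [5.43, 117.66], [-154.24, 154.24]. Speed limits (degrees/s): [147.25, 147.25, 180, 180, 180, 180, 180].

## Interface

Orientations are given as [roll, pitch, yaw] about the fixed x, y, z axes, in that order (R = Rz(yaw) Ry(pitch) Rx(roll)).
In Python, from cell import env gives the robot as it stands.
- The arm moves only by the shell command python3 -m creep 'ROWS' [OPENING] [FORCE]. ROWS is JSON, a list of rows, each an object of numbers: "tx", "ty", "tz": the shift along the tool's x, y, z in m; "rx", "ry", "rz": the turn, a rotation vector about the tool's x, y, z in degrees. In form: [{"tx": .., "ty": .., "tz": .., "rx": .., "ry": .., "rz": ..}, ...]. A call has 1 to 20 rows; each row shifts and turns the commanded pose from where the row before left it, along the tool's axes as they then stand; what a row does not reach is not made up. A row lasts 1/8 s, in which the tool goes at most 62.5 mm and 10.7 degrees, less where a joint would pass 70% of its speed; a pose out of reach is approached as far as the arm can. A call is refused whole if a number of a shift passes 0.0625 or a number of a turn 10.7, either way. A call with a gripper value outside its range is refused whole. OPENING is the finger opening in m, from 0 to 0.087, set as the call begins (- or left out, the last holds). The fingers move at their own pace and stop on an object; FORCE is the grip in N (left out, the last holds). Time passes only in rows, so rows that do not move let the fingers close. It gives the time, the measured TCP pose, the force and the opening at its end, in the units of the state.
- env.get_obs(): the state, without advancing time (a new reading comes with each control period).
- env.read_camera(name): name is "scene" or "top" or "wrist"; returns a dict with "pixels" (420x560x3 uint8, red, green, blue), "intrinsics" (3x3 intrinsics, pixels), "R" (3x3) and "t" (3): a world point X has camera coordinates R X + t. Camera axes: x right, y down, z forward; pixel columns grow to the right and rows downward; lengths in m; the calibration is good to about 2 mm. A picture is of the moment at which its call begins. There is no depth.
- env.sign_off(): hands the job in, once; it reports no verdict.
The state is a dict: "time_s": time; "qpos": joint angles; "joint_velocities": joint speeds; "effort": joint torques, N m; "tool_pos": TCP position; "tool_rot": TCP orientation; "force": force on the tool from outside, world axes, zero at the start; "wrist_torque": the same for the moment, N m; "grip_width": finger opening in m.
Only numpy, scipy, OpenCV 4.12 (cv2) and the standard library are available. Lean on these libraries where they do the work, as an engineer would, in place of code of your own. Each camera call takes 0.05 s, during which the arm holds its last target.

## Working session

There is one attempt and no reset: what is moved stays moved. The work goes in short steps, Python scripts to look and compute and a shell command to move; the robot and the scene stay as the last step left them, time stands still between calls to the robot, and variables do not carry over. Pictures are saved under pics/ and viewed, and the job is handed in when it is done.

```bash
ls; mkdir -p pics; python3 - <<'E'
from cell import env
import cv2
o=env.get_obs(); print({k:o[k] for k in o})
for n in("scene","top","wrist"):
    c=env.read_camera(n); cv2.imwrite(f"pics/{n}0.png",c["pixels"][:,:,::-1]); print(n,c["intrinsics"].tolist(),c["R"].round(4).tolist(),c["t"].round(4).tolist())
E
```

```text
pics
{'time_s': 0.0, 'qpos': array([-74.07759859,  18.4390601 ,  -4.01512427,  83.17599167,
         1.29363495,  78.54101827,  -3.2599801 ]), 'joint_velocities': array([ 0.03153934, -0.12767748,  0.04429118, -0.02831399, -0.00320489,
       -0.01240167,  0.06524307]), 'effort': array([ 2.99107887e-04, -4.91294360e+01, -4.03776057e-01, -3.12525129e+01,
       -6.39297534e-02,  4.35497565e-02,  1.52661114e-04]), 'tool_pos': array([0.16938651, 0.62696112, 0.2241519 ]), 'tool_rot': array([-1.79889098e+02,  4.62704170e-03,  1.64886738e+02]), 'force': array([ 0.3570145 , -0.6107163 ,  0.09725181]), 'wrist_torque': array([ 0.02933151, -0.00454593, -0.01473608]), 'grip_width': 0.08705213376481437}
scene [[440.4899529263473, 0.0, 278.1657492831516], [0.0, 440.4899529263473, 212.8914648007189], [0.0, 0.0, 1.0]] [[-0.3012, 0.9535, -0.0093], [0.7214, 0.2214, -0.6562], [-0.6236, -0.2043, -0.7546]] [0.2271, -0.3557, 1.513]
top [[428.4133968342553, 0.0, 273.16797281084285], [0.0, 428.4133968342553, 213.52732154552618], [0.0, 0.0, 1.0]] [[0.0273, -0.9996, 0.0105], [-0.9797, -0.0288, -0.1985], [0.1987, -0.0049, -0.9801]] [-0.0966, 0.5232, 1.1853]
wrist [[354.1480455725107, 0.0, 284.9777421096869], [0.0, 354.1480455725107, 209.46433202990633], [0.0, 0.0, 1.0]] [[0.261, 0.9653, -0.002], [0.937, -0.2529, 0.241], [0.2321, -0.0647, -0.9705]] [-0.6493, -0.0299, 0.3886]
```

View pics/scene0.png

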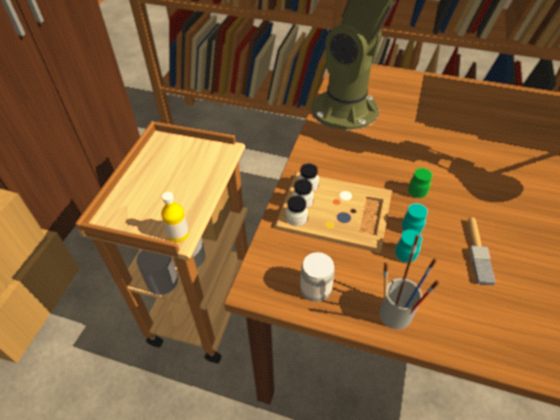

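View pics/top0.png

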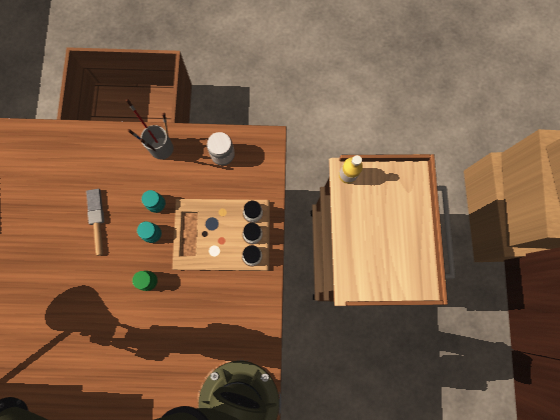

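View pics/wrist0.png

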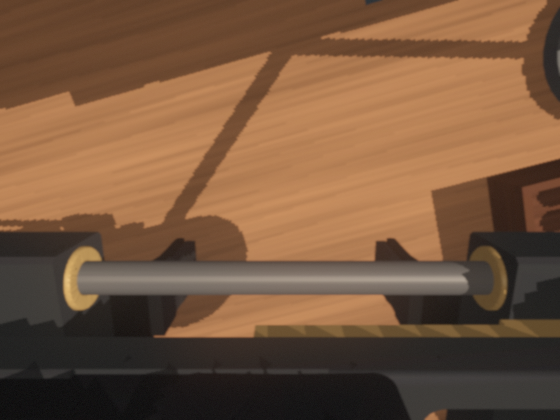

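```bash
cat > h.py <<'E'
import numpy as np,cv2
from cell import env
def cast(c,uv,z):
    K,R,t=c["intrinsics"],c["R"],c["t"]; C=-R.T@t
    d=R.T@np.linalg.inv(K)@np.array([uv[0],uv[1],1.]); return (C+d*(z-C[2])/d[2])
def proj(c,X):
    p=c["intrinsics"]@(c["R"]@np.array(X)+c["t"]); return p[:2]/p[2]
E
python3 - <<'E'
from h import *
im=cv2.imread("pics/top0.png")
cv2.imwrite("pics/ca.png",cv2.resize(im[190:280,160:290],None,fx=6,fy=6,interpolation=cv2.INTER_CUBIC))
cv2.imwrite("pics/cb.png",cv2.resize(im[145:315,310:460],None,fx=3.5,fy=3.5,interpolation=cv2.INTER_CUBIC))
E
```

```text
(no output)
```

View pics/ca.png

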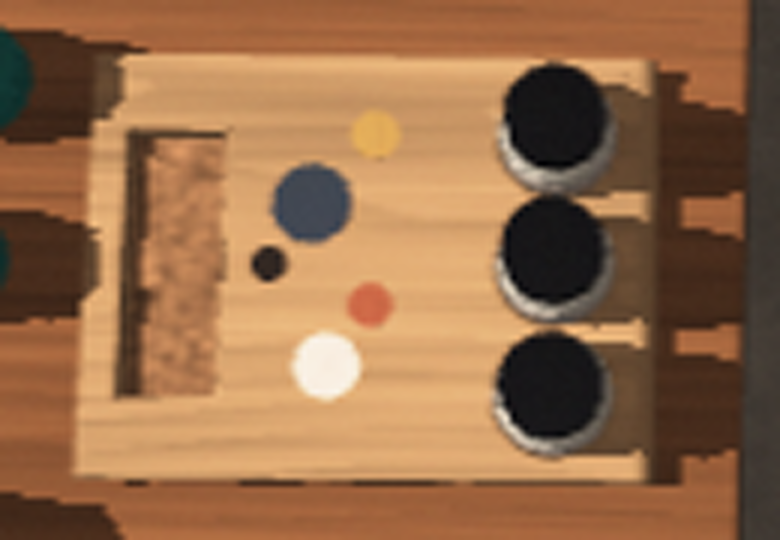

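View pics/cb.png

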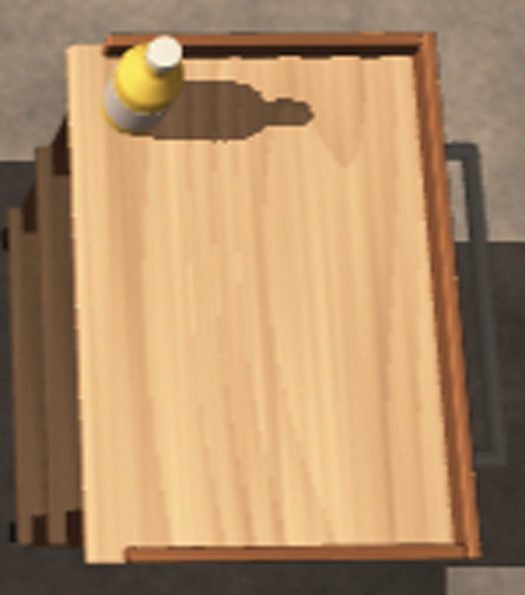

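```bash
python3 - <<'E'
from h import *
c=env.read_camera("top"); print("cam",-c["R"].T@c["t"])
A=lambda p:(p[0]/6+160-.4,p[1]/6+190-.4)
B=lambda p:(p[0]/3.5+310-.35,p[1]/3.5+145-.35)
for n,p,z in [("TL",(102,55),.018),("BL",(76,473),.018),("TR",(655,62),.012),("BR",(648,480),.012),
 ("s_tl",(127,130),.018),("s_tr",(228,132),.018),("s_bl",(115,396),.018),("s_br",(217,396),.018),
 ("j2",(556,117),.078),("j1",(554,251),.078),("j0",(551,386),.078)]:
    print(n,cast(c,A(p),z).round(4))
for n,p,z in [("openT",(68,47),-.005),("openB",(87,563),-.005),("rimT",(413,55),-.0015),("rimB",(454,545),-.0015),("rimtopT",(422,50),.028),("rimtopB",(466,545),.028),
 ("cornT",(437,33),.028),("cornB",(481,556),.028),("sideT0",(106,38),.028),("sideB0",(127,562),.028),("innerT",(107,52),.028),("innerB",(127,547),.028)]:
    print(n,cast(c,B(p),z).round(4))
E
```

```text
cam [ 0.27970215 -0.07569362  1.26653781]
TL [0.5693 0.2077 0.018 ]
BL [0.3623 0.2053 0.018 ]
TR [ 0.5753 -0.0676  0.012 ]
BR [ 0.3671 -0.0703  0.012 ]
s_tl [0.5316 0.1926 0.018 ]
s_tr [0.532  0.1426 0.018 ]
s_bl [0.3999 0.1892 0.018 ]
s_br [0.4013 0.1398 0.018 ]
j2 [ 0.5317 -0.022   0.078 ]
j1 [ 0.4677 -0.0235  0.078 ]
j0 [ 0.4045 -0.0244  0.078 ]
openT [ 0.7187 -0.2513 -0.005 ]
openB [ 0.2701 -0.2677 -0.005 ]
rimT [ 0.7195 -0.5577 -0.0015]
rimB [ 0.293  -0.573  -0.0015]
rimtopT [ 0.7141 -0.5546  0.028 ]
rimtopB [ 0.293  -0.5712  0.028 ]
cornT [ 0.7301 -0.5684  0.028 ]
cornB [ 0.2846 -0.583   0.028 ]
sideT0 [ 0.7165 -0.2797  0.028 ]
sideB0 [ 0.272  -0.2951  0.028 ]
innerT [ 0.7038 -0.2806  0.028 ]
innerB [ 0.2839 -0.2952  0.028 ]
```

```bash
python3 -m creep '[{"rz":7.39},{"rz":7.39},{"rz":7.39},{"rz":7.39},{"rz":7.39},{"rz":7.39},{"rz":7.39},{"rz":7.39},{"rz":7.39},{"rz":7.39},{}]' 0.080 20
```

```text
$[0]: bad value
```

```bash
python3 -m creep '[{"tx":0,"ty":0,"tz":0,"rx":0,"ry":0,"rz":7.4},{"tx":0,"ty":0,"tz":0,"rx":0,"ry":0,"rz":7.4},{"tx":0,"ty":0,"tz":0,"rx":0,"ry":0,"rz":7.4},{"tx":0,"ty":0,"tz":0,"rx":0,"ry":0,"rz":7.4},{"tx":0,"ty":0,"tz":0,"rx":0,"ry":0,"rz":7.4},{"tx":0,"ty":0,"tz":0,"rx":0,"ry":0,"rz":7.4},{"tx":0,"ty":0,"tz":0,"rx":0,"ry":0,"rz":7.4},{"tx":0,"ty":0,"tz":0,"rx":0,"ry":0,"rz":7.4},{"tx":0,"ty":0,"tz":0,"rx":0,"ry":0,"rz":7.4},{"tx":0,"ty":0,"tz":0,"rx":0,"ry":0,"rz":7.4}]' 0.080 20
```

```text
time_s: 1.45
tool_pos: [0.1694, 0.6274, 0.225]
tool_rot: [-180.0, 0.0, 90.6]
force: [-0.3, -0.0, 0.3]
grip_width: 0.0797
```

```bash
python3 -m creep '[{"tx":-0.031,"ty":0.0193,"tz":0,"rx":0,"ry":0,"rz":0},{"tx":-0.031,"ty":0.0193,"tz":0,"rx":0,"ry":0,"rz":0},{"tx":-0.031,"ty":0.0193,"tz":0,"rx":0,"ry":0,"rz":0},{"tx":-0.031,"ty":0.0193,"tz":0,"rx":0,"ry":0,"rz":0},{"tx":-0.031,"ty":0.0193,"tz":0,"rx":0,"ry":0,"rz":0},{"tx":-0.031,"ty":0.0193,"tz":0,"rx":0,"ry":0,"rz":0},{"tx":-0.031,"ty":0.0193,"tz":0,"rx":0,"ry":0,"rz":0},{"tx":-0.031,"ty":0.0193,"tz":0,"rx":0,"ry":0,"rz":0},{"tx":-0.031,"ty":0.0193,"tz":0,"rx":0,"ry":0,"rz":0},{"tx":-0.031,"ty":0.0193,"tz":0,"rx":0,"ry":0,"rz":0},{"tx":-0.031,"ty":0.0193,"tz":0,"rx":0,"ry":0,"rz":0},{"tx":-0.031,"ty":0.0193,"tz":0,"rx":0,"ry":0,"rz":0},{"tx":-0.031,"ty":0.0193,"tz":0.01,"rx":0,"ry":0,"rz":0},{"tx":-0.031,"ty":0.0193,"tz":0.03,"rx":0,"ry":0,"rz":0},{"tx":-0.031,"ty":0.0193,"tz":0.03,"rx":0,"ry":0,"rz":0},{"tx":0,"ty":0,"tz":0.03,"rx":0,"ry":0,"rz":0},{"tx":0,"ty":0,"tz":0.03,"rx":0,"ry":0,"rz":0},{"tx":0,"ty":0,"tz":0.02,"rx":0,"ry":0,"rz":0},{"tx":0,"ty":0,"tz":0,"rx":0,"ry":0,"rz":0}]'
python3 - <<'E'
from h import *
c=env.read_camera("wrist"); cv2.imwrite("pics/w1.png",c["pixels"][:,:,::-1])
c=env.read_camera("top"); cv2.imwrite("pics/t1.png",cv2.resize(c["pixels"][170:300,130:300,::-1],None,fx=4,fy=4,interpolation=cv2.INTER_CUBIC))
E
```

```text
time_s: 3.82
tool_pos: [0.4648, 0.1664, 0.0739]
tool_rot: [-179.8, 0.1, 90.9]
force: [-0.0, 0.7, 0.1]
grip_width: 0.0803
```

View pics/w1.png

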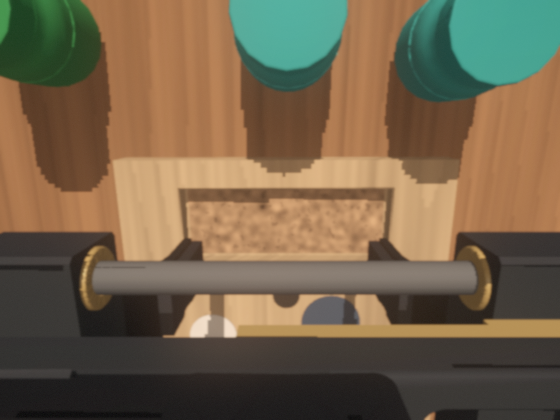

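View pics/t1.png

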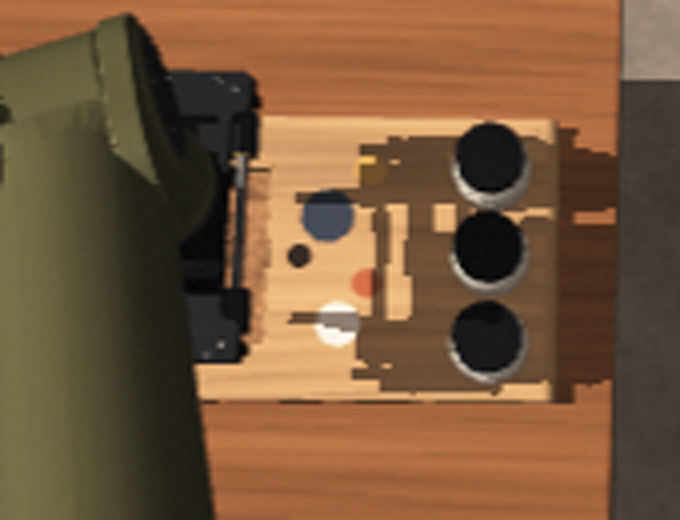

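The wrist view shows the slot's tail edge (180–393, row 187) between the fingers, its nose edge near row 254; the teal and green jars are behind the tail. Checking the slot by the wrist camera.

```bash
python3 - <<'E'
from h import *
c=env.read_camera("wrist")
for p in [(180,187),(393,187),(115,158),(456,158),(200,254),(370,254)]: print(p,cast(c,p,.018).round(4))
t=np.array([0.4648,.1664,.0739])
for dx in(-.04,.04): print(proj(c,t+[dx,0,-.025]))
E
```

```text
(180, 187) [0.402  0.1921 0.018 ]
(393, 187) [0.5341 0.1941 0.018 ]
(115, 158) [0.3635 0.2095 0.018 ]
(456, 158) [0.5709 0.2126 0.018 ]
(200, 254) [0.4125 0.1481 0.018 ]
(370, 254) [0.5231 0.1497 0.018 ]
[207.94945211 243.44169842]
[352.36284738 245.44521377]
```

```bash
python3 -m creep '[{"tx":0,"ty":0.002,"tz":0.015,"rx":0,"ry":0,"rz":0},{"tx":0,"ty":0,"tz":0.015,"rx":0,"ry":0,"rz":0},{"tx":0,"ty":0,"tz":0.005,"rx":0,"ry":0,"rz":0},{"tx":0,"ty":0,"tz":0,"rx":0,"ry":0,"rz":0}]'
python3 -m creep '[{"tx":0,"ty":0,"tz":0.001,"rx":0,"ry":0,"rz":0},{"tx":0,"ty":0,"tz":0.001,"rx":0,"ry":0,"rz":0},{"tx":0,"ty":0,"tz":0,"rx":0,"ry":0,"rz":0}]'
python3 -m creep '[{"tx":0,"ty":0,"tz":0.001,"rx":0,"ry":0,"rz":0},{"tx":0,"ty":0,"tz":0,"rx":0,"ry":0,"rz":0}]'
```

```text
time_s: 4.47
tool_pos: [0.4677, 0.1668, 0.0396]
tool_rot: [-179.9, 0.1, 90.9]
force: [-0.7, 0.7, 0.2]
grip_width: 0.08
time_s: 4.85
tool_pos: [0.4683, 0.1672, 0.0385]
tool_rot: [180.0, -0.0, 90.9]
force: [-0.0, -0.2, 0.5]
grip_width: 0.0801
time_s: 5.1
tool_pos: [0.4681, 0.1671, 0.0372]
tool_rot: [-180.0, -0.0, 90.9]
force: [-1.1, -0.2, -0.4]
grip_width: 0.0799
```

```bash
for i in 1; do python3 -m creep '[{"tx":0,"ty":0,"tz":0.001,"rx":0,"ry":0,"rz":0},{"tx":0,"ty":0,"tz":0.001,"rx":0,"ry":0,"rz":0},{"tx":0,"ty":0,"tz":0,"rx":0,"ry":0,"rz":0}]'; done
python3 -m creep '[{"tx":0,"ty":0,"tz":0.001,"rx":0,"ry":0,"rz":0},{"tx":0,"ty":0,"tz":0,"rx":0,"ry":0,"rz":0}]'
```

```text
time_s: 5.48
tool_pos: [0.4681, 0.167, 0.0351]
tool_rot: [-180.0, 0.0, 90.9]
force: [-1.4, 0.3, -0.6]
grip_width: 0.0801
time_s: 5.72
tool_pos: [0.4681, 0.1671, 0.0342]
tool_rot: [-180.0, 0.0, 90.9]
force: [0.3, 0.4, -0.0]
grip_width: 0.0803
```

```bash
python3 -m creep '[{"tx":0,"ty":0,"tz":0.001,"rx":0,"ry":0,"rz":0},{"tx":0,"ty":0,"tz":0,"rx":0,"ry":0,"rz":0}]'
```

```text
time_s: 5.98
tool_pos: [0.4681, 0.1671, 0.0332]
tool_rot: [-180.0, 0.0, 90.9]
force: [-0.3, 0.6, 0.0]
grip_width: 0.0798
```

```bash
python3 -m creep '[{"tx":0,"ty":0,"tz":0.0005,"rx":0,"ry":0,"rz":0},{"tx":0,"ty":0,"tz":0,"rx":0,"ry":0,"rz":0}]'
python3 -m creep '[{"tx":0,"ty":0,"tz":0.0005,"rx":0,"ry":0,"rz":0},{"tx":0,"ty":0,"tz":0,"rx":0,"ry":0,"rz":0}]'
```

```text
time_s: 6.22
tool_pos: [0.4682, 0.1671, 0.0327]
tool_rot: [-180.0, 0.0, 90.9]
force: [-0.7, -0.1, -0.1]
grip_width: 0.0799
time_s: 6.48
tool_pos: [0.4681, 0.1671, 0.0322]
tool_rot: [-180.0, -0.0, 90.9]
force: [-0.4, 0.4, -0.0]
grip_width: 0.0801
```

```bash
python3 -m creep '[{"tx":0,"ty":0,"tz":0.0005,"rx":0,"ry":0,"rz":0},{"tx":0,"ty":0,"tz":0,"rx":0,"ry":0,"rz":0}]'
```

```text
time_s: 6.72
tool_pos: [0.4681, 0.1671, 0.0317]
tool_rot: [-180.0, -0.0, 90.9]
force: [-0.7, -0.4, 0.3]
grip_width: 0.08
```

```bash
python3 -m creep '[{"tx":0,"ty":0,"tz":0.0005,"rx":0,"ry":0,"rz":0},{"tx":0,"ty":0,"tz":0,"rx":0,"ry":0,"rz":0}]'
```

```text
time_s: 6.98
tool_pos: [0.4682, 0.1671, 0.0312]
tool_rot: [-180.0, 0.0, 90.9]
force: [-0.5, -0.0, -0.0]
grip_width: 0.0799
```

```bash
python3 -m creep '[{"tx":0,"ty":0,"tz":0.0005,"rx":0,"ry":0,"rz":0},{"tx":0,"ty":0,"tz":0,"rx":0,"ry":0,"rz":0}]'
```

```text
time_s: 7.22
tool_pos: [0.4682, 0.1671, 0.0307]
tool_rot: [180.0, -0.0, 90.9]
force: [-0.2, -0.5, 0.8]
grip_width: 0.0798
```

```bash
python3 -m creep '[{"tx":0,"ty":0,"tz":0.0005,"rx":0,"ry":0,"rz":0},{"tx":0,"ty":0,"tz":0,"rx":0,"ry":0,"rz":0}]'
```

```text
time_s: 7.48
tool_pos: [0.4682, 0.1671, 0.0302]
tool_rot: [-180.0, 0.0, 90.9]
force: [-0.7, -0.3, -0.3]
grip_width: 0.0802
```

```bash
python3 -m creep '[{"tx":0,"ty":0,"tz":0.0005,"rx":0,"ry":0,"rz":0},{"tx":0,"ty":0,"tz":0,"rx":0,"ry":0,"rz":0}]'
```

```text
time_s: 7.72
tool_pos: [0.4682, 0.1671, 0.0298]
tool_rot: [-180.0, -0.0, 90.9]
force: [0.2, 0.6, -0.2]
grip_width: 0.0799
```

```bash
python3 - <<'E'
from h import *
c=env.read_camera("wrist"); a=c["pixels"][170:330,120:440,::-1]
cv2.imwrite("pics/w2.png",cv2.resize(a,None,fx=2.4,fy=2.4))
c=env.read_camera("scene"); a=c["pixels"][140:260,260:420,::-1]
cv2.imwrite("pics/s2.png",cv2.resize(a,None,fx=4,fy=4))
E
```

```text
(no output)
```

View pics/w2.png

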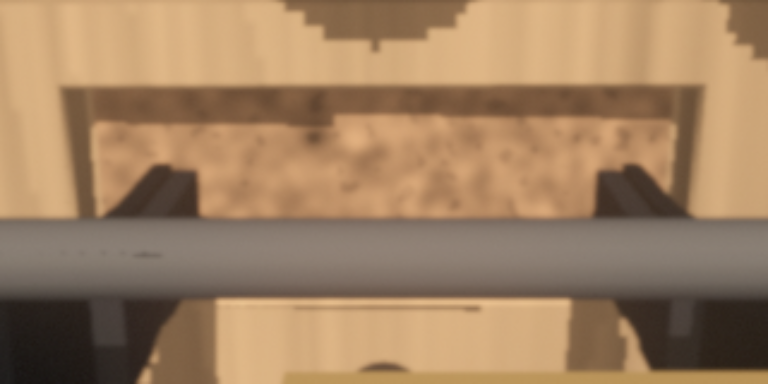

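View pics/s2.png

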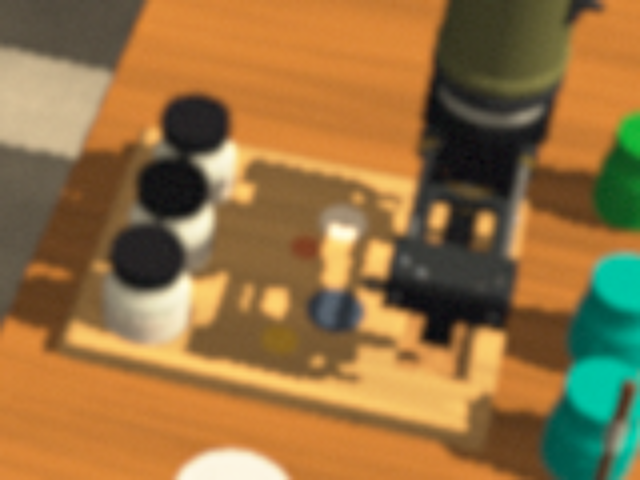

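```bash
python3 -m creep '[{"tx":0,"ty":0,"tz":0.0007,"rx":0,"ry":0,"rz":0},{"tx":0,"ty":0,"tz":0,"rx":0,"ry":0,"rz":0}]'
```

```text
time_s: 8.07
tool_pos: [0.4681, 0.1671, 0.029]
tool_rot: [-180.0, 0.0, 90.9]
force: [-0.6, 0.2, 0.7]
grip_width: 0.0802
```

```bash
python3 -m creep '[{"tx":0,"ty":0,"tz":0.0007,"rx":0,"ry":0,"rz":0},{"tx":0,"ty":0,"tz":0,"rx":0,"ry":0,"rz":0}]'
```

```text
time_s: 8.32
tool_pos: [0.4681, 0.1671, 0.0283]
tool_rot: [-180.0, 0.0, 90.9]
force: [-0.1, 0.6, 0.3]
grip_width: 0.0799
```

```bash
python3 -m creep '[{"tx":0,"ty":0,"tz":0.0007,"rx":0,"ry":0,"rz":0},{"tx":0,"ty":0,"tz":0,"rx":0,"ry":0,"rz":0}]'
```

```text
time_s: 8.57
tool_pos: [0.4681, 0.1671, 0.0276]
tool_rot: [-180.0, 0.0, 90.9]
force: [-0.8, 0.2, -0.5]
grip_width: 0.0798
```

```bash
python3 -m creep '[{"tx":0,"ty":0,"tz":0.0007,"rx":0,"ry":0,"rz":0},{"tx":0,"ty":0,"tz":0,"rx":0,"ry":0,"rz":0}]'
```

```text
time_s: 8.82
tool_pos: [0.4681, 0.1671, 0.0269]
tool_rot: [-180.0, -0.0, 90.9]
force: [-0.7, -0.1, -0.1]
grip_width: 0.0798
```

```bash
python3 -m creep '[{"tx":0,"ty":0,"tz":0.0007,"rx":0,"ry":0,"rz":0},{"tx":0,"ty":0,"tz":0,"rx":0,"ry":0,"rz":0}]'
```

```text
time_s: 9.07
tool_pos: [0.4682, 0.1671, 0.0262]
tool_rot: [-180.0, -0.0, 90.9]
force: [-0.1, 0.3, 0.2]
grip_width: 0.0803
```

```bash
python3 -m creep '[{"tx":0,"ty":0,"tz":0.0007,"rx":0,"ry":0,"rz":0},{"tx":0,"ty":0,"tz":0,"rx":0,"ry":0,"rz":0}]'
```

```text
time_s: 9.32
tool_pos: [0.4682, 0.1671, 0.0255]
tool_rot: [180.0, -0.0, 90.9]
force: [0.5, 0.2, -0.1]
grip_width: 0.08
```

```bash
python3 -m creep '[{"tx":0,"ty":0,"tz":0.0007,"rx":0,"ry":0,"rz":0},{"tx":0,"ty":0,"tz":0,"rx":0,"ry":0,"rz":0}]'
```

```text
time_s: 9.57
tool_pos: [0.4681, 0.1671, 0.0248]
tool_rot: [-180.0, -0.0, 90.9]
force: [0.1, 0.0, 0.0]
grip_width: 0.0801
```

```bash
python3 -m creep '[{"tx":0,"ty":0,"tz":0.0007,"rx":0,"ry":0,"rz":0},{"tx":0,"ty":0,"tz":0,"rx":0,"ry":0,"rz":0}]'
```

```text
time_s: 9.82
tool_pos: [0.4682, 0.1671, 0.0241]
tool_rot: [-180.0, -0.0, 90.9]
force: [0.3, 0.5, -0.1]
grip_width: 0.0802
```

```bash
python3 -m creep '[{"tx":0,"ty":0,"tz":0.0007,"rx":0,"ry":0,"rz":0},{"tx":0,"ty":0,"tz":0,"rx":0,"ry":0,"rz":0}]'
```

```text
time_s: 10.07
tool_pos: [0.4681, 0.1671, 0.0234]
tool_rot: [-180.0, 0.0, 90.9]
force: [-0.3, -0.5, 0.3]
grip_width: 0.08
```

```bash
python3 -m creep '[{"tx":0,"ty":0,"tz":0.0007,"rx":0,"ry":0,"rz":0},{"tx":0,"ty":0,"tz":0,"rx":0,"ry":0,"rz":0}]'
```

```text
time_s: 10.32
tool_pos: [0.4681, 0.1671, 0.0227]
tool_rot: [-180.0, -0.0, 90.9]
force: [-1.1, 0.4, 0.0]
grip_width: 0.0797
```

```bash
python3 -m creep '[{"tx":0,"ty":0,"tz":0.0007,"rx":0,"ry":0,"rz":0},{"tx":0,"ty":0,"tz":0,"rx":0,"ry":0,"rz":0}]'
```

```text
time_s: 10.58
tool_pos: [0.4681, 0.1671, 0.022]
tool_rot: [-180.0, -0.0, 90.9]
force: [-0.3, 0.1, 0.1]
grip_width: 0.0799
```

```bash
python3 -m creep '[{"tx":0,"ty":0,"tz":0.0007,"rx":0,"ry":0,"rz":0},{"tx":0,"ty":0,"tz":0,"rx":0,"ry":0,"rz":0}]'
```

```text
time_s: 10.82
tool_pos: [0.4681, 0.1671, 0.0213]
tool_rot: [-180.0, 0.0, 90.9]
force: [-1.5, -0.5, -0.0]
grip_width: 0.0801
```

```bash
python3 -m creep '[{"tx":0,"ty":0,"tz":0.0007,"rx":0,"ry":0,"rz":0},{"tx":0,"ty":0,"tz":0,"rx":0,"ry":0,"rz":0}]'
```

```text
time_s: 11.08
tool_pos: [0.4681, 0.167, 0.0206]
tool_rot: [-180.0, 0.0, 90.9]
force: [0.1, 0.8, -0.3]
grip_width: 0.0801
```

```bash
python3 -m creep '[{"tx":0,"ty":0,"tz":0.0007,"rx":0,"ry":0,"rz":0},{"tx":0,"ty":0,"tz":0,"rx":0,"ry":0,"rz":0}]'
python3 - <<'E'
from h import *
c=env.read_camera("wrist"); a=c["pixels"][170:330,120:440,::-1]
cv2.imwrite("pics/w3.png",cv2.resize(a,None,fx=2.4,fy=2.4))
E
```

```text
time_s: 11.32
tool_pos: [0.4682, 0.1671, 0.0199]
tool_rot: [-180.0, -0.0, 90.9]
force: [0.8, 0.5, -0.8]
grip_width: 0.0798
```

View pics/w3.png

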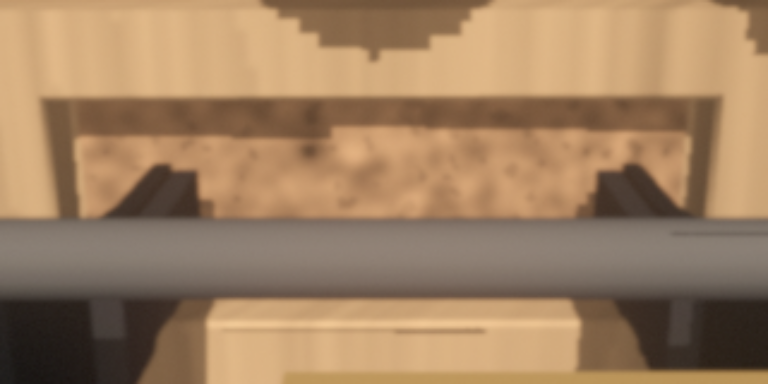

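```bash
python3 -m creep '[{"tx":0,"ty":0,"tz":0.0007,"rx":0,"ry":0,"rz":0},{"tx":0,"ty":0,"tz":0,"rx":0,"ry":0,"rz":0}]'
```

```text
time_s: 11.62
tool_pos: [0.4681, 0.1671, 0.0192]
tool_rot: [-180.0, 0.0, 90.9]
force: [0.9, 0.1, 0.1]
grip_width: 0.0798
```

```bash
python3 -m creep '[{"tx":0,"ty":0,"tz":0.0007,"rx":0,"ry":0,"rz":0},{"tx":0,"ty":0,"tz":0,"rx":0,"ry":0,"rz":0}]'
```

```text
time_s: 11.88
tool_pos: [0.4681, 0.1671, 0.0185]
tool_rot: [-180.0, -0.0, 90.9]
force: [-0.6, -0.2, 0.3]
grip_width: 0.0799
```

```bash
python3 -m creep '[{"tx":0,"ty":0,"tz":0.0007,"rx":0,"ry":0,"rz":0},{"tx":0,"ty":0,"tz":0,"rx":0,"ry":0,"rz":0}]'
```

```text
time_s: 12.12
tool_pos: [0.4681, 0.1671, 0.0178]
tool_rot: [-180.0, 0.0, 90.9]
force: [-0.7, -0.4, 0.0]
grip_width: 0.0801
```

```bash
python3 -m creep '[{"tx":0,"ty":0,"tz":0.0007,"rx":0,"ry":0,"rz":0},{"tx":0,"ty":0,"tz":0,"rx":0,"ry":0,"rz":0}]'
```

```text
time_s: 12.38
tool_pos: [0.4681, 0.1671, 0.0171]
tool_rot: [-180.0, 0.0, 90.9]
force: [0.1, 0.7, -0.1]
grip_width: 0.0802
```

```bash
python3 -m creep '[{"tx":0,"ty":0,"tz":0.0007,"rx":0,"ry":0,"rz":0},{"tx":0,"ty":0,"tz":0,"rx":0,"ry":0,"rz":0}]'
```

```text
time_s: 12.62
tool_pos: [0.4682, 0.1671, 0.0164]
tool_rot: [180.0, -0.0, 90.9]
force: [-0.4, -0.1, -0.7]
grip_width: 0.0802
```

```bash
python3 -m creep '[{"tx":0,"ty":0,"tz":0.0007,"rx":0,"ry":0,"rz":0},{"tx":0,"ty":0,"tz":0,"rx":0,"ry":0,"rz":0}]'
```

```text
time_s: 12.88
tool_pos: [0.4681, 0.1671, 0.0157]
tool_rot: [-180.0, 0.0, 90.9]
force: [-0.3, 0.1, 0.1]
grip_width: 0.08
```

```bash
python3 - <<'E'
from h import *
c=env.read_camera("wrist"); t=env.get_obs()["tool_pos"]
C=-c["R"].T@c["t"]; print(C-t)
cv2.imwrite("pics/w4.png",cv2.resize(c["pixels"][210:270,180:230,::-1],None,fx=9,fy=9,interpolation=cv2.INTER_CUBIC))
for p in [(202.5,241.7),(368.7,241.7)]:
    d=c["R"].T@np.linalg.inv(c["intrinsics"])@np.array([*p,1.])
    for yy in(.0095,):
        s=(t[1]+yy-C[1])/d[1]; print(C+s*d-t, (C+s*d)[2])
    for xx in(-.04,.04):
        s=(t[0]+xx-C[0])/d[0]; print(' x',C+s*d-t)
E
```

```text
[-0.00027796  0.06518236  0.15880675]
[-0.03833938  0.0095     -0.00021491] 0.015519202999968507
 x [-0.04        0.00707057 -0.00715304]
 x [0.04       0.12410746 0.32708923]
[ 0.04118184  0.0095     -0.00363296] 0.012101151137873106
 x [-0.04        0.11853084  0.3144379 ]
 x [0.04       0.01108726 0.00099748]
```

View pics/w4.png

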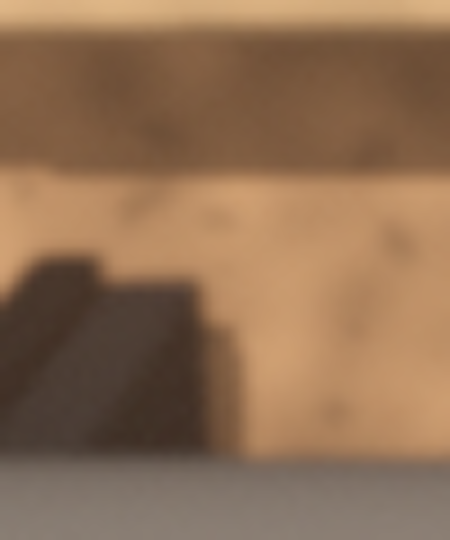

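```bash
python3 -m creep '[{"tx":0,"ty":0,"tz":0.0007,"rx":0,"ry":0,"rz":0},{"tx":0,"ty":0,"tz":0,"rx":0,"ry":0,"rz":0}]'
```

```text
time_s: 13.18
tool_pos: [0.4682, 0.1671, 0.015]
tool_rot: [-180.0, -0.0, 90.9]
force: [0.5, -0.3, 0.0]
grip_width: 0.08
```

```bash
python3 -m creep '[{"tx":0,"ty":0,"tz":0.0007,"rx":0,"ry":0,"rz":0},{"tx":0,"ty":0,"tz":0,"rx":0,"ry":0,"rz":0}]'
```

```text
time_s: 13.42
tool_pos: [0.4681, 0.1671, 0.0143]
tool_rot: [-180.0, -0.0, 90.9]
force: [0.9, -0.9, -0.3]
grip_width: 0.0797
```

```bash
python3 -m creep '[{"tx":0,"ty":0,"tz":0.0007,"rx":0,"ry":0,"rz":0},{"tx":0,"ty":0,"tz":0,"rx":0,"ry":0,"rz":0}]'
```

```text
time_s: 13.68
tool_pos: [0.4681, 0.1671, 0.0136]
tool_rot: [-180.0, -0.0, 90.9]
force: [0.0, -0.2, 0.2]
grip_width: 0.08
```

```bash
python3 -m creep '[{"tx":0,"ty":0,"tz":0.0007,"rx":0,"ry":0,"rz":0},{"tx":0,"ty":0,"tz":0,"rx":0,"ry":0,"rz":0}]'
```

```text
time_s: 13.92
tool_pos: [0.4682, 0.1671, 0.0129]
tool_rot: [-180.0, -0.0, 90.9]
force: [-0.3, -0.0, 1.2]
grip_width: 0.08
```

```bash
python3 -m creep '[{"tx":0,"ty":0,"tz":0.0007,"rx":0,"ry":0,"rz":0},{"tx":0,"ty":0,"tz":0,"rx":0,"ry":0,"rz":0}]'
```

```text
time_s: 14.18
tool_pos: [0.4681, 0.1671, 0.0122]
tool_rot: [-180.0, 0.0, 90.9]
force: [-0.1, 0.2, -0.2]
grip_width: 0.0798
```

```bash
python3 -m creep '[{"tx":0,"ty":0,"tz":0.0007,"rx":0,"ry":0,"rz":0},{"tx":0,"ty":0,"tz":0,"rx":0,"ry":0,"rz":0}]'
```

```text
time_s: 14.42
tool_pos: [0.4681, 0.1671, 0.0115]
tool_rot: [-180.0, -0.0, 90.9]
force: [0.1, 0.1, -0.1]
grip_width: 0.0804
```

```bash
python3 -m creep '[{"tx":0,"ty":0,"tz":0.0007,"rx":0,"ry":0,"rz":0},{"tx":0,"ty":0,"tz":0,"rx":0,"ry":0,"rz":0}]'
```

```text
time_s: 14.68
tool_pos: [0.4681, 0.1671, 0.0108]
tool_rot: [-180.0, -0.0, 90.9]
force: [0.7, -0.1, -0.5]
grip_width: 0.0799
```

```bash
python3 -m creep '[{"tx":0,"ty":0,"tz":0.0007,"rx":0,"ry":0,"rz":0},{"tx":0,"ty":0,"tz":0,"rx":0,"ry":0,"rz":0}]'
```

```text
time_s: 14.92
tool_pos: [0.4683, 0.1671, 0.0105]
tool_rot: [-180.0, -0.0, 90.9]
force: [-1.1, -1.1, 3.7]
grip_width: 0.0799
```

```bash
python3 -m creep '[{"tx":0,"ty":0,"tz":0.0007,"rx":0,"ry":0,"rz":0},{"tx":0,"ty":0,"tz":0,"rx":0,"ry":0,"rz":0}]'
python3 - <<'E'
from h import *
c=env.read_camera("wrist"); cv2.imwrite("pics/w5.png",c["pixels"][:,:,::-1])
E
```

```text
time_s: 15.18
tool_pos: [0.4683, 0.1672, 0.0104]
tool_rot: [-180.0, -0.0, 90.9]
force: [-4.2, -2.0, 10.6]
grip_width: 0.0803
```

View pics/w5.png

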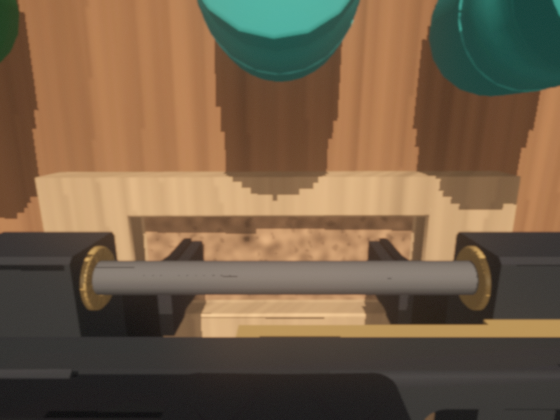

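```bash
python3 -m creep '[{"tx":0,"ty":0,"tz":-0.0008,"rx":0,"ry":0,"rz":0},{"tx":-0.0025,"ty":0,"tz":0,"rx":0,"ry":0,"rz":0},{"tx":-0.0025,"ty":0,"tz":0,"rx":0,"ry":0,"rz":0},{"tx":-0.0025,"ty":0,"tz":0,"rx":0,"ry":0,"rz":0},{"tx":-0.0025,"ty":0,"tz":0,"rx":0,"ry":0,"rz":0},{"tx":-0.001,"ty":0,"tz":0,"rx":0,"ry":0,"rz":0},{"tx":-0.001,"ty":0,"tz":0,"rx":0,"ry":0,"rz":0}]'
```

```text
time_s: 16.1
tool_pos: [0.4686, 0.1554, 0.0105]
tool_rot: [180.0, -0.0, 90.9]
force: [-0.6, 2.2, 3.7]
grip_width: 0.0801
```

```bash
python3 -m creep '[{"tx":-0.001,"ty":0,"tz":0,"rx":0,"ry":0,"rz":0},{"tx":-0.001,"ty":0,"tz":0,"rx":0,"ry":0,"rz":0},{"tx":-0.001,"ty":0,"tz":0,"rx":0,"ry":0,"rz":0}]'
```

```text
time_s: 16.48
tool_pos: [0.4686, 0.1531, 0.0105]
tool_rot: [180.0, -0.1, 90.9]
force: [0.6, 5.0, 3.5]
grip_width: 0.0799
```

```bash
python3 -m creep '[{"tx":-0.002,"ty":0,"tz":0,"rx":0,"ry":0,"rz":0},{"tx":-0.002,"ty":0,"tz":0,"rx":0,"ry":0,"rz":0},{"tx":-0.002,"ty":0,"tz":0,"rx":0,"ry":0,"rz":0}]'
```

```text
time_s: 16.85
tool_pos: [0.4686, 0.1471, 0.0105]
tool_rot: [180.0, -0.1, 90.9]
force: [-0.6, 5.3, 4.4]
grip_width: 0.0801
```

```bash
python3 -m creep '[{"tx":-0.004,"ty":0.0002,"tz":0,"rx":0,"ry":0,"rz":-0.01},{"tx":-0.005,"ty":0.0002,"tz":0,"rx":0,"ry":0,"rz":-0.01},{"tx":-0.005,"ty":0.0002,"tz":0.0001,"rx":0,"ry":0,"rz":-0.01},{"tx":-0.005,"ty":0.0002,"tz":0,"rx":0,"ry":0,"rz":-0.01},{"tx":-0.005,"ty":0.0002,"tz":0.0001,"rx":0,"ry":0,"rz":-0.01},{"tx":-0.005,"ty":0.0002,"tz":0,"rx":0,"ry":0,"rz":-0.01},{"tx":-0.005,"ty":0.0002,"tz":0.0001,"rx":0,"ry":0,"rz":-0.01},{"tx":-0.005,"ty":0.0002,"tz":0,"rx":0,"ry":0,"rz":-0.01},{"tx":-0.005,"ty":0.0002,"tz":0.0001,"rx":0,"ry":0,"rz":-0.01},{"tx":-0.005,"ty":0.0002,"tz":0,"rx":0,"ry":0,"rz":-0.01}]'
```

```text
time_s: 18.1
tool_pos: [0.4717, 0.0987, 0.0105]
tool_rot: [180.0, -0.1, 91.0]
force: [-1.6, 6.2, 7.9]
grip_width: 0.08
```

```bash
python3 -m creep '[{"tx":-0.005,"ty":0.0002,"tz":0.0001,"rx":0,"ry":0,"rz":-0.012},{"tx":-0.005,"ty":0.0002,"tz":0,"rx":0,"ry":0,"rz":-0.012},{"tx":-0.005,"ty":0.0002,"tz":0.0001,"rx":0,"ry":0,"rz":-0.012},{"tx":-0.005,"ty":0.0002,"tz":0,"rx":0,"ry":0,"rz":-0.012},{"tx":-0.005,"ty":0.0002,"tz":0.0001,"rx":0,"ry":0,"rz":-0.012},{"tx":-0.005,"ty":0.0002,"tz":0,"rx":0,"ry":0,"rz":-0.012},{"tx":-0.005,"ty":0.0002,"tz":0.0001,"rx":0,"ry":0,"rz":-0.012},{"tx":-0.005,"ty":0.0002,"tz":0,"rx":0,"ry":0,"rz":-0.012}]'
```

```text
time_s: 19.1
tool_pos: [0.4744, 0.0593, 0.0104]
tool_rot: [179.9, -0.2, 91.1]
force: [0.5, 7.5, 10.2]
grip_width: 0.0801
```

```bash
python3 -m creep '[{"tx":-0.005,"ty":0.0002,"tz":0.0001,"rx":0,"ry":0,"rz":-0.012},{"tx":-0.005,"ty":0.0002,"tz":0.0001,"rx":0,"ry":0,"rz":-0.012},{"tx":-0.005,"ty":0.0002,"tz":0.0001,"rx":0,"ry":0,"rz":-0.012},{"tx":-0.005,"ty":0.0002,"tz":0.0001,"rx":0,"ry":0,"rz":-0.012},{"tx":-0.005,"ty":0.0002,"tz":0,"rx":0,"ry":0,"rz":-0.012}]'
python3 - <<'E'
from h import *
c=env.read_camera("top"); cv2.imwrite("pics/t2.png",cv2.resize(c["pixels"][150:310,180:450,::-1],None,fx=2.9,fy=2.9,interpolation=cv2.INTER_CUBIC))
E
```

```text
time_s: 19.73
tool_pos: [0.4762, 0.0349, 0.0104]
tool_rot: [179.9, -0.2, 91.2]
force: [-0.3, 8.5, 11.8]
grip_width: 0.0801
```

View pics/t2.png

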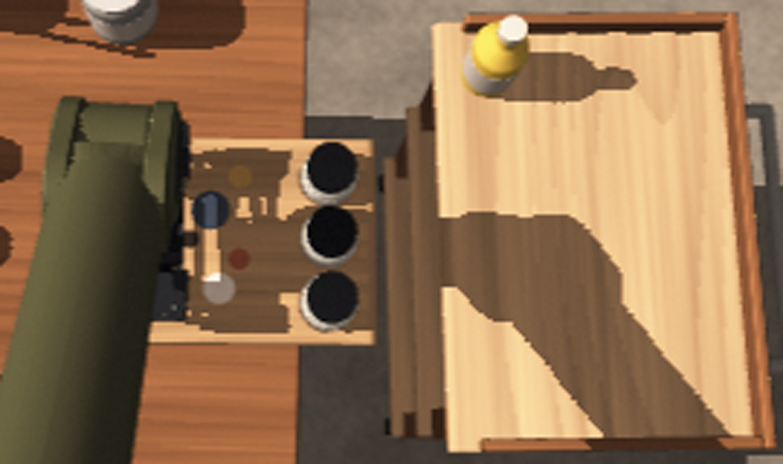

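```bash
python3 - <<'E'
from h import *
c=env.read_camera("top")
A=lambda p:(p[0]/2.9+180-.35,p[1]/2.9+150-.35)
for p,z in [((374,140),.012),((374,343),.012),((331,168),.078),((330,233),.078),((331,298),.078)]: print(cast(c,A(p),z).round(4))
a=c["pixels"]; m=(a.max(2)<35).astype(np.uint8); n,l,s,ce=cv2.connectedComponentsWithStats(m[190:270,270:310])
for i in range(1,n):
    if s[i,4]>60: print(s[i],cast(c,ce[i]+[270,190],.078).round(4))
E
```

```text
[ 0.5851 -0.1874  0.012 ]
[ 0.3753 -0.1897  0.012 ]
[ 0.5396 -0.1397  0.078 ]
[ 0.4751 -0.1399  0.078 ]
[ 0.412 -0.142  0.078]
[ 17  10  16  17 210] [ 0.5398 -0.1407  0.078 ]
[ 17  31  16  18 224] [ 0.4769 -0.1428  0.078 ]
[ 17  54  16  17 220] [ 0.413  -0.1436  0.078 ]
```

```bash
python3 -m creep '[{"tx":-0.005,"ty":0.0002,"tz":0.0001,"rx":0,"ry":0,"rz":-0.012},{"tx":-0.005,"ty":0.0002,"tz":0,"rx":0,"ry":0,"rz":-0.012},{"tx":-0.005,"ty":0.0002,"tz":0,"rx":0,"ry":0,"rz":-0.012},{"tx":-0.005,"ty":0.0002,"tz":0,"rx":0,"ry":0,"rz":-0.012},{"tx":-0.005,"ty":0.0002,"tz":0,"rx":0,"ry":0,"rz":-0.012},{"tx":-0.005,"ty":0.0002,"tz":0,"rx":0,"ry":0,"rz":-0.012}]'
```

```text
time_s: 20.58
tool_pos: [0.4782, 0.0051, 0.0104]
tool_rot: [179.9, -0.2, 91.3]
force: [0.2, 9.3, 13.4]
grip_width: 0.0799
```

```bash
python3 -m creep '[{"tx":-0.005,"ty":0.0002,"tz":0,"rx":0,"ry":0,"rz":-0.012},{"tx":-0.005,"ty":0.0002,"tz":0,"rx":0,"ry":0,"rz":-0.012},{"tx":-0.005,"ty":0.0002,"tz":0,"rx":0,"ry":0,"rz":-0.012},{"tx":-0.005,"ty":0.0002,"tz":0,"rx":0,"ry":0,"rz":-0.012},{"tx":-0.005,"ty":0.0002,"tz":0,"rx":0,"ry":0,"rz":-0.012},{"tx":-0.005,"ty":0.0002,"tz":0,"rx":0,"ry":0,"rz":-0.012}]'
```

```text
time_s: 21.32
tool_pos: [0.48, -0.0248, 0.0104]
tool_rot: [179.9, -0.3, 91.4]
force: [-0.1, 9.7, 14.0]
grip_width: 0.0802
```

```bash
python3 -m creep '[{"tx":-0.004,"ty":0.0002,"tz":0,"rx":0,"ry":0,"rz":-0.012},{"tx":-0.004,"ty":0.0002,"tz":0,"rx":0,"ry":0,"rz":-0.012},{"tx":-0.004,"ty":0.0002,"tz":0,"rx":0,"ry":0,"rz":-0.012},{"tx":-0.004,"ty":0.0002,"tz":0,"rx":0,"ry":0,"rz":-0.012}]'
```

```text
time_s: 21.82
tool_pos: [0.4812, -0.0407, 0.0104]
tool_rot: [179.9, -0.3, 91.4]
force: [-0.4, 9.5, 14.1]
grip_width: 0.0802
```

```bash
python3 -m creep '[{"tx":-0.004,"ty":0.0002,"tz":0,"rx":0,"ry":0,"rz":-0.012},{"tx":-0.004,"ty":0.0002,"tz":0,"rx":0,"ry":0,"rz":-0.012},{"tx":-0.004,"ty":0.0002,"tz":-0.0001,"rx":0,"ry":0,"rz":-0.012},{"tx":-0.004,"ty":0.0002,"tz":-0.0001,"rx":0,"ry":0,"rz":-0.012},{"tx":-0.004,"ty":0.0002,"tz":-0.0001,"rx":0,"ry":0,"rz":-0.012},{"tx":-0.004,"ty":0.0002,"tz":-0.0001,"rx":0,"ry":0,"rz":-0.012}]'
python3 - <<'E'
from h import *
c=env.read_camera("top"); cv2.imwrite("pics/t3.png",cv2.resize(c["pixels"][150:310,180:450,::-1],None,fx=2.9,fy=2.9,interpolation=cv2.INTER_CUBIC))
a=c["pixels"]; m=(a.max(2)<35).astype(np.uint8); n,l,s,ce=cv2.connectedComponentsWithStats(m[190:270,290:350])
for i in range(1,n):
    if s[i,4]>60: print(s[i],cast(c,ce[i]+[290,190],.078).round(4))
E
```

```text
time_s: 22.58
tool_pos: [0.4829, -0.0645, 0.0108]
tool_rot: [179.9, -0.3, 91.5]
force: [-1.2, 10.0, 16.6]
grip_width: 0.08
[ 31   8  16  17 215] [ 0.547  -0.2386  0.078 ]
[ 31  30  17  17 228] [ 0.4839 -0.2406  0.078 ]
[ 32  52  17  17 223] [ 0.421 -0.242  0.078]
```

View pics/t3.png

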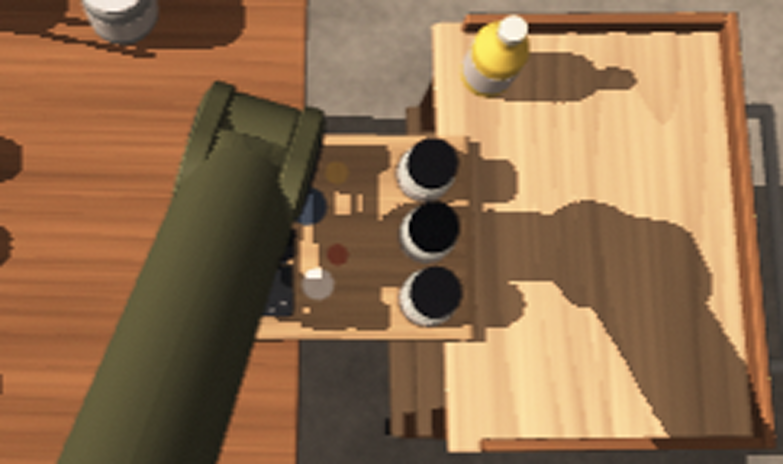

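```bash
python3 -m creep '[{"tx":-0.003,"ty":0.0002,"tz":-0.0003,"rx":0,"ry":0,"rz":-0.012},{"tx":-0.003,"ty":0.0002,"tz":-0.0003,"rx":0,"ry":0,"rz":-0.012},{"tx":-0.003,"ty":0.0002,"tz":-0.0003,"rx":0,"ry":0,"rz":-0.012},{"tx":-0.003,"ty":0.0002,"tz":-0.0003,"rx":0,"ry":0,"rz":-0.012}]'
```

```text
time_s: 23.12
tool_pos: [0.4831, -0.078, 0.0111]
tool_rot: [180.0, -0.1, 91.5]
force: [0.2, 6.6, 7.4]
grip_width: 0.0798
```

```bash
python3 -m creep '[{"tx":-0.004,"ty":0.0002,"tz":-0.0002,"rx":0,"ry":0,"rz":-0.012},{"tx":-0.004,"ty":0.0002,"tz":-0.0002,"rx":0,"ry":0,"rz":-0.012},{"tx":-0.004,"ty":0.0002,"tz":-0.0001,"rx":0,"ry":0,"rz":-0.012},{"tx":-0.004,"ty":0.0002,"tz":-0.0001,"rx":0,"ry":0,"rz":-0.012}]'
```

```text
time_s: 23.62
tool_pos: [0.4833, -0.0957, 0.0108]
tool_rot: [-179.9, -0.0, 91.5]
force: [0.3, 4.3, 2.2]
grip_width: 0.0802
```

```bash
python3 -m creep '[{"tx":-0.004,"ty":0.0003,"tz":0,"rx":0,"ry":0,"rz":-0.012},{"tx":-0.005,"ty":0.0003,"tz":-0.0001,"rx":0,"ry":0,"rz":-0.012},{"tx":-0.005,"ty":0.0003,"tz":0,"rx":0,"ry":0,"rz":-0.012},{"tx":-0.005,"ty":0.0003,"tz":0,"rx":0,"ry":0,"rz":-0.012},{"tx":-0.005,"ty":0.0003,"tz":0,"rx":0,"ry":0,"rz":-0.012},{"tx":-0.005,"ty":0.0003,"tz":0,"rx":0,"ry":0,"rz":-0.012}]'
```

```text
time_s: 24.38
tool_pos: [0.4864, -0.125, 0.0111]
tool_rot: [-180.0, -0.0, 91.6]
force: [-0.8, 2.0, -0.9]
grip_width: 0.0799
```

```bash
python3 -m creep '[{"tx":-0.005,"ty":0.0003,"tz":0,"rx":0,"ry":0,"rz":-0.012},{"tx":-0.005,"ty":0.0003,"tz":0,"rx":0,"ry":0,"rz":-0.012},{"tx":-0.005,"ty":0.0003,"tz":0,"rx":0,"ry":0,"rz":-0.012},{"tx":-0.005,"ty":0.0003,"tz":0,"rx":0,"ry":0,"rz":-0.012},{"tx":-0.005,"ty":0.0003,"tz":0,"rx":0,"ry":0,"rz":-0.012},{"tx":-0.005,"ty":0.0003,"tz":0,"rx":0,"ry":0,"rz":-0.012}]'
python3 - <<'E'
from h import *
c=env.read_camera("top"); cv2.imwrite("pics/t4.png",cv2.resize(c["pixels"][150:310,180:450,::-1],None,fx=2.9,fy=2.9,interpolation=cv2.INTER_CUBIC))
a=c["pixels"]; m=(a.max(2)<35).astype(np.uint8); n,l,s,ce=cv2.connectedComponentsWithStats(m[190:270,330:420])
for i in range(1,n):
    if s[i,4]>60: print(s[i],cast(c,ce[i]+[330,190],.077).round(4))
E
```

```text
time_s: 25.12
tool_pos: [0.4892, -0.1548, 0.0112]
tool_rot: [-180.0, -0.0, 91.6]
force: [-0.6, 2.7, -0.6]
grip_width: 0.0801
[ 22   7  17  17 212] [ 0.5536 -0.328   0.077 ]
[ 23  28  17  18 231] [ 0.4903 -0.3304  0.077 ]
[ 24  51  17  17 229] [ 0.4273 -0.3319  0.077 ]
```

View pics/t4.png

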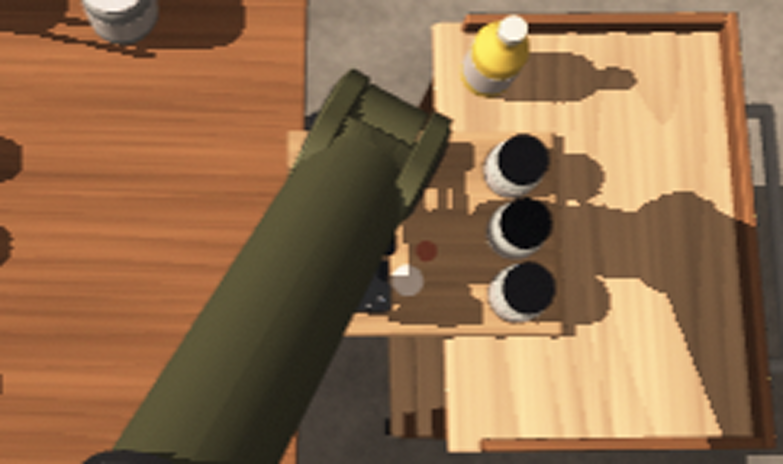

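```bash
python3 -m creep '[{"tx":-0.005,"ty":0.0002,"tz":0,"rx":0,"ry":0,"rz":-0.012},{"tx":-0.005,"ty":0.0002,"tz":0,"rx":0,"ry":0,"rz":-0.012},{"tx":-0.005,"ty":0.0002,"tz":0,"rx":0,"ry":0,"rz":-0.012},{"tx":-0.005,"ty":0.0002,"tz":0,"rx":0,"ry":0,"rz":-0.012},{"tx":-0.005,"ty":0.0002,"tz":0,"rx":0,"ry":0,"rz":-0.012},{"tx":-0.005,"ty":0.0002,"tz":0,"rx":0,"ry":0,"rz":-0.012},{"tx":-0.005,"ty":0.0002,"tz":0,"rx":0,"ry":0,"rz":-0.012},{"tx":-0.005,"ty":0.0002,"tz":0,"rx":0,"ry":0,"rz":-0.012}]'
```

```text
time_s: 26.18
tool_pos: [0.4921, -0.1947, 0.0113]
tool_rot: [180.0, -0.0, 91.7]
force: [-0.1, 3.8, 0.8]
grip_width: 0.0802
```

```bash
python3 -m creep '[{"tx":-0.005,"ty":0.0002,"tz":0,"rx":0,"ry":0,"rz":-0.012},{"tx":-0.005,"ty":0.0002,"tz":0,"rx":0,"ry":0,"rz":-0.012},{"tx":-0.005,"ty":0.0002,"tz":0,"rx":0,"ry":0,"rz":-0.012},{"tx":-0.005,"ty":0.0002,"tz":0,"rx":0,"ry":0,"rz":-0.012},{"tx":-0.005,"ty":0.0002,"tz":0,"rx":0,"ry":0,"rz":-0.012},{"tx":-0.005,"ty":0.0002,"tz":0,"rx":0,"ry":0,"rz":-0.012},{"tx":-0.005,"ty":0.0002,"tz":0,"rx":0,"ry":0,"rz":-0.012},{"tx":-0.005,"ty":0.0002,"tz":0,"rx":0,"ry":0,"rz":-0.012},{"tx":-0.005,"ty":0.0002,"tz":0,"rx":0,"ry":0,"rz":-0.012},{"tx":-0.005,"ty":0.0002,"tz":0,"rx":0,"ry":0,"rz":-0.012},{"tx":-0.005,"ty":0.0002,"tz":0,"rx":0,"ry":0,"rz":-0.012},{"tx":-0.005,"ty":0.0002,"tz":0,"rx":0,"ry":0,"rz":-0.012}]'
python3 - <<'E'
from h import *
c=env.read_camera("top"); cv2.imwrite("pics/t5.png",cv2.resize(c["pixels"][150:310,180:450,::-1],None,fx=2.9,fy=2.9,interpolation=cv2.INTER_CUBIC))
a=c["pixels"]; m=(a.max(2)<35).astype(np.uint8); n,l,s,ce=cv2.connectedComponentsWithStats(m[190:270,360:430])
for i in range(1,n):
    if s[i,4]>60: print(s[i],cast(c,ce[i]+[360,190],.077).round(4))
E
```

```text
time_s: 27.68
tool_pos: [0.4963, -0.2546, 0.0113]
tool_rot: [180.0, -0.0, 91.9]
force: [0.0, 5.2, 1.9]
grip_width: 0.0801
[ 26   5  17  17 220] [ 0.5614 -0.4257  0.077 ]
[ 27  27  18  17 235] [ 0.4982 -0.4283  0.077 ]
[ 29  49  17  17 233] [ 0.4351 -0.4302  0.077 ]
```

View pics/t5.png

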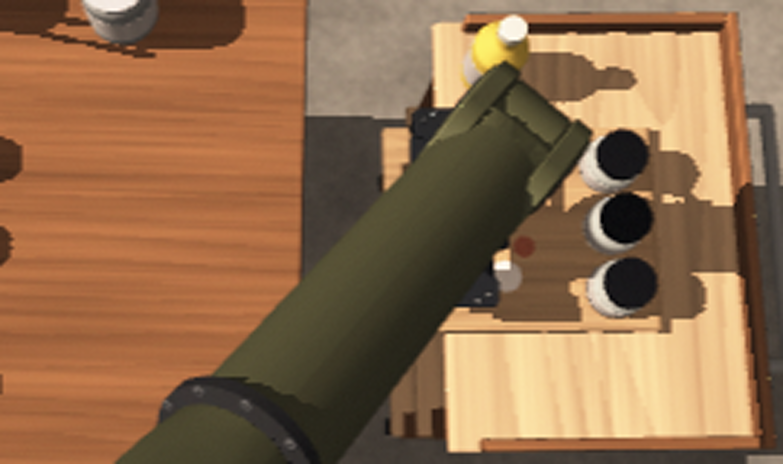

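```bash
python3 - <<'E'
from h import *
c=env.read_camera("top")
for z in(.1,.2,.3): print(cast(c,(518/2.9+180,65/2.9+150),z).round(3), cast(c,(590/2.9+180,130/2.9+150),z).round(3))
print(cast(c,(497/2.9+180,60/2.9+150),.1))
c=env.read_camera("scene"); cv2.imwrite("pics/s5.png",c["pixels"][100:300,60:340,::-1].repeat(2,0).repeat(2,1))
E
```

```text
[ 0.642 -0.321  0.1  ] [ 0.579 -0.39   0.1  ]
[ 0.611 -0.3    0.2  ] [ 0.553 -0.363  0.2  ]
[ 0.58  -0.279  0.3  ] [ 0.528 -0.336  0.3  ]
[ 0.64687302 -0.30027577  0.1       ]
```

View pics/s5.png

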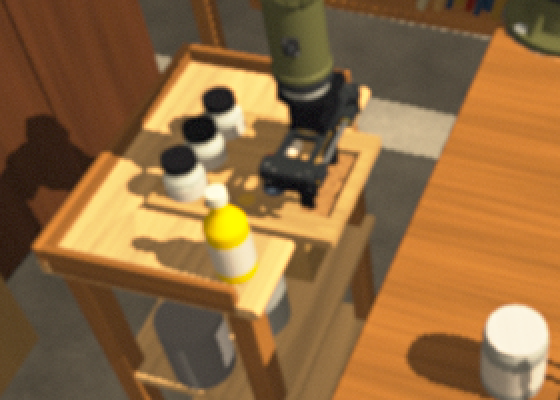

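```bash
python3 -m creep '[{"tx":-0.005,"ty":0.0001,"tz":-0.0001,"rx":0,"ry":0,"rz":-0.01},{"tx":-0.005,"ty":0.0001,"tz":0,"rx":0,"ry":0,"rz":-0.01},{"tx":-0.005,"ty":0.0001,"tz":0,"rx":0,"ry":0,"rz":-0.01},{"tx":-0.005,"ty":0.0001,"tz":0,"rx":0,"ry":0,"rz":-0.01},{"tx":-0.005,"ty":0.0001,"tz":0,"rx":0,"ry":0,"rz":-0.01},{"tx":-0.005,"ty":0.0001,"tz":0,"rx":0,"ry":0,"rz":-0.01},{"tx":-0.005,"ty":0.0001,"tz":0,"rx":0,"ry":0,"rz":-0.01},{"tx":-0.005,"ty":0.0001,"tz":0,"rx":0,"ry":0,"rz":-0.01},{"tx":-0.005,"ty":0.0001,"tz":0,"rx":0,"ry":0,"rz":-0.01},{"tx":-0.005,"ty":0.0001,"tz":0,"rx":0,"ry":0,"rz":-0.01},{"tx":-0.005,"ty":0.0001,"tz":0,"rx":0,"ry":0,"rz":-0.01},{"tx":-0.005,"ty":0.0001,"tz":0,"rx":0,"ry":0,"rz":-0.01},{"tx":-0.004,"ty":0.0001,"tz":0,"rx":0,"ry":0,"rz":0},{"tx":-0.002,"ty":0,"tz":0,"rx":0,"ry":0,"rz":0}]'
```

```text
time_s: 29.58
tool_pos: [0.4998, -0.3206, 0.0113]
tool_rot: [-180.0, 0.0, 92.0]
force: [0.4, 4.8, -1.0]
grip_width: 0.0799
```

```bash
python3 -m creep '[{"tx":-0.0015,"ty":0,"tz":0,"rx":0,"ry":0,"rz":0},{"tx":-0.0015,"ty":0,"tz":0,"rx":0,"ry":0,"rz":0},{"tx":-0.0015,"ty":0,"tz":0,"rx":0,"ry":0,"rz":0},{"tx":-0.0015,"ty":0,"tz":0,"rx":0,"ry":0,"rz":0},{"tx":-0.0015,"ty":0,"tz":0,"rx":0,"ry":0,"rz":0},{"tx":-0.0015,"ty":0,"tz":0,"rx":0,"ry":0,"rz":0}]'
python3 - <<'E'
from h import *
c=env.read_camera("top"); cv2.imwrite("pics/t6.png",cv2.resize(c["pixels"][150:310,330:450,::-1],None,fx=3.7,fy=3.7,interpolation=cv2.INTER_CUBIC))
a=c["pixels"]; m=(a.max(2)<35).astype(np.uint8); n,l,s,ce=cv2.connectedComponentsWithStats(m[190:270,370:440])
for i in range(1,n):
    if s[i,4]>60: print(s[i],cast(c,ce[i]+[370,190],.077).round(4))
E
```

```text
time_s: 30.32
tool_pos: [0.5002, -0.3294, 0.0113]
tool_rot: [180.0, -0.0, 92.0]
force: [-0.3, 2.8, -1.1]
grip_width: 0.0796
[ 43   5  16  16 158] [ 0.5634 -0.505   0.077 ]
[ 43  26  18  17 237] [ 0.5025 -0.5021  0.077 ]
[ 45  48  18  18 238] [ 0.4393 -0.5043  0.077 ]
```

View pics/t6.png

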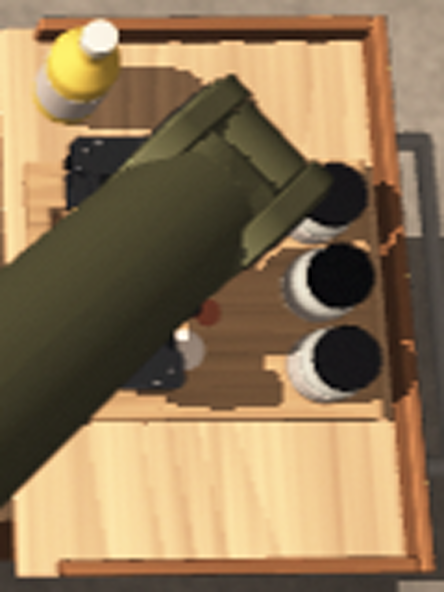

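```bash
python3 -m creep '[{"tx":-0.001,"ty":0,"tz":0,"rx":0,"ry":0,"rz":0},{"tx":-0.001,"ty":0,"tz":0,"rx":0,"ry":0,"rz":0},{"tx":-0.001,"ty":0,"tz":0,"rx":0,"ry":0,"rz":0},{"tx":-0.001,"ty":0,"tz":0,"rx":0,"ry":0,"rz":0},{"tx":-0.001,"ty":0,"tz":0,"rx":0,"ry":0,"rz":0},{"tx":-0.001,"ty":0,"tz":0,"rx":0,"ry":0,"rz":0}]'
```

```text
time_s: 31.12
tool_pos: [0.5003, -0.3353, 0.0113]
tool_rot: [-180.0, -0.0, 92.0]
force: [-0.4, 3.8, -0.3]
grip_width: 0.0801
```

```bash
python3 -m creep '[{"tx":-0.0005,"ty":0,"tz":0,"rx":0,"ry":0,"rz":0},{"tx":-0.0005,"ty":0,"tz":0,"rx":0,"ry":0,"rz":0},{"tx":-0.0005,"ty":0,"tz":0,"rx":0,"ry":0,"rz":0},{"tx":-0.0005,"ty":0,"tz":0,"rx":0,"ry":0,"rz":0}]'
```

```text
time_s: 31.62
tool_pos: [0.5004, -0.3373, 0.0113]
tool_rot: [180.0, -0.0, 92.0]
force: [-0.8, 3.0, -0.4]
grip_width: 0.08
```

```bash
python3 -m creep '[{"tx":-0.0005,"ty":0,"tz":0,"rx":0,"ry":0,"rz":0},{"tx":-0.0005,"ty":0,"tz":0,"rx":0,"ry":0,"rz":0}]'
```

```text
time_s: 31.88
tool_pos: [0.5005, -0.3383, 0.0113]
tool_rot: [180.0, -0.0, 92.0]
force: [0.0, 2.4, -1.2]
grip_width: 0.08
```

```bash
python3 -m creep '[{"tx":-0.0005,"ty":0,"tz":0,"rx":0,"ry":0,"rz":0},{"tx":-0.0005,"ty":0,"tz":0,"rx":0,"ry":0,"rz":0}]'
```

```text
time_s: 32.12
tool_pos: [0.5005, -0.3385, 0.0113]
tool_rot: [-180.0, -0.1, 92.0]
force: [-0.1, 5.5, 1.3]
grip_width: 0.0799
```

```bash
python3 -m creep '[{"tx":-0.0002,"ty":0,"tz":0,"rx":0,"ry":0,"rz":0},{"tx":0,"ty":0,"tz":0,"rx":0,"ry":0,"rz":0}]'
```

```text
time_s: 32.38
tool_pos: [0.5005, -0.3385, 0.0113]
tool_rot: [-180.0, -0.1, 92.0]
force: [-0.4, 6.0, 0.6]
grip_width: 0.0797
```

```bash
python3 -m creep '[{"tx":-0.0002,"ty":0,"tz":0,"rx":0,"ry":0,"rz":0},{"tx":0,"ty":0,"tz":0,"rx":0,"ry":0,"rz":0}]'
```

```text
time_s: 32.62
tool_pos: [0.5005, -0.3385, 0.0113]
tool_rot: [-180.0, -0.1, 92.0]
force: [-1.3, 6.3, 1.7]
grip_width: 0.0803
```

```bash
python3 -m creep '[{"tx":-0.0003,"ty":0,"tz":0,"rx":0,"ry":0,"rz":0},{"tx":-0.0003,"ty":0,"tz":0,"rx":0,"ry":0,"rz":0},{"tx":0,"ty":0,"tz":0,"rx":0,"ry":0,"rz":0}]'
```

```text
time_s: 33.0
tool_pos: [0.5005, -0.3386, 0.0113]
tool_rot: [-180.0, -0.2, 92.0]
force: [-1.9, 6.9, 2.0]
grip_width: 0.08
```

```bash
python3 -m creep '[{"tx":-0.0003,"ty":0,"tz":0,"rx":0,"ry":0,"rz":0},{"tx":-0.0003,"ty":0,"tz":0,"rx":0,"ry":0,"rz":0},{"tx":0,"ty":0,"tz":0,"rx":0,"ry":0,"rz":0}]'
```

```text
time_s: 33.38
tool_pos: [0.5005, -0.3386, 0.0113]
tool_rot: [-180.0, -0.2, 92.0]
force: [-2.2, 7.2, 3.6]
grip_width: 0.0799
```

```bash
python3 -m creep '[{"tx":-0.0005,"ty":0,"tz":0,"rx":0,"ry":0,"rz":0},{"tx":-0.0005,"ty":0,"tz":0,"rx":0,"ry":0,"rz":0},{"tx":0,"ty":0,"tz":0,"rx":0,"ry":0,"rz":0}]'
```

```text
time_s: 33.75
tool_pos: [0.5005, -0.3387, 0.0112]
tool_rot: [-179.9, -0.3, 92.1]
force: [-2.7, 10.6, 4.4]
grip_width: 0.0797
```

```bash
python3 -m creep '[{"tx":-0.0005,"ty":0,"tz":0,"rx":0,"ry":0,"rz":0},{"tx":-0.0005,"ty":0,"tz":0,"rx":0,"ry":0,"rz":0},{"tx":0,"ty":0,"tz":0,"rx":0,"ry":0,"rz":0}]'
```

```text
time_s: 34.12
tool_pos: [0.5006, -0.3387, 0.0112]
tool_rot: [-179.9, -0.4, 92.1]
force: [-2.5, 12.4, 6.0]
grip_width: 0.0799
```

```bash
python3 -m creep '[{"tx":0,"ty":0,"tz":0,"rx":0,"ry":0,"rz":0},{"tx":0,"ty":0,"tz":0,"rx":0,"ry":0,"rz":0},{"tx":0,"ty":0,"tz":0,"rx":0,"ry":0,"rz":0}]'
python3 - <<'E'
from h import *
c=env.read_camera("top"); cv2.imwrite("pics/t7.png",cv2.resize(c["pixels"][180:280,390:450,::-1],None,fx=6,fy=6,interpolation=cv2.INTER_CUBIC))
a=c["pixels"]; m=(a.max(2)<35).astype(np.uint8); n,l,s,ce=cv2.connectedComponentsWithStats(m[190:270,370:440])
for i in range(1,n):
    if s[i,4]>60: print(s[i],cast(c,ce[i]+[370,190],.077).round(4))
E
```

```text
time_s: 34.5
tool_pos: [0.5005, -0.3387, 0.0112]
tool_rot: [-179.9, -0.4, 92.1]
force: [-1.6, 11.1, 6.4]
grip_width: 0.0803
[ 48   5  15  16 131] [ 0.5626 -0.5169  0.077 ]
[ 46  26  19  17 243] [ 0.5031 -0.5123  0.077 ]
[ 48  48  18  18 242] [ 0.4396 -0.5136  0.077 ]
```

View pics/t7.png

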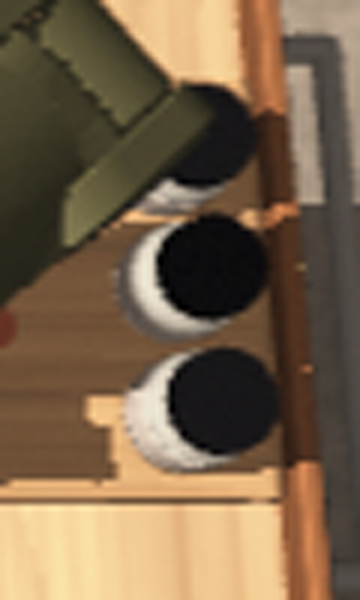

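The nose lies against the rim along its visible length (crop x≈285, rows 440–500). Releasing: first off the wall, then up.

```bash
python3 -m creep '[{"tx":0.0008,"ty":0,"tz":-0.0002,"rx":0,"ry":0,"rz":0},{"tx":0.0008,"ty":0,"tz":-0.0002,"rx":0,"ry":0,"rz":0},{"tx":0.0008,"ty":0,"tz":-0.0002,"rx":0,"ry":0,"rz":0},{"tx":0.0008,"ty":0,"tz":-0.0002,"rx":0,"ry":0,"rz":0},{"tx":0.0008,"ty":0,"tz":-0.0002,"rx":0,"ry":0,"rz":0}]'
```

```text
time_s: 35.17
tool_pos: [0.5002, -0.3387, 0.012]
tool_rot: [-180.0, -0.0, 92.0]
force: [-0.2, 4.1, -2.7]
grip_width: 0.0801
```

```bash
python3 -m creep '[{"tx":0.001,"ty":0,"tz":-0.0005,"rx":0,"ry":0,"rz":0},{"tx":0.001,"ty":0,"tz":-0.0005,"rx":0,"ry":0,"rz":0},{"tx":0.001,"ty":0,"tz":-0.0005,"rx":0,"ry":0,"rz":0},{"tx":0.001,"ty":0,"tz":-0.001,"rx":0,"ry":0,"rz":0}]'
```

```text
time_s: 35.67
tool_pos: [0.5007, -0.3359, 0.0155]
tool_rot: [179.9, 0.1, 92.0]
force: [0.3, -0.7, -0.4]
grip_width: 0.08
```

Free of the board. Lift and look.

```bash
python3 -m creep '[{"tx":0.001,"ty":0,"tz":-0.003,"rx":0,"ry":0,"rz":0},{"tx":0.001,"ty":0,"tz":-0.005,"rx":0,"ry":0,"rz":0},{"tx":0,"ty":0,"tz":-0.01,"rx":0,"ry":0,"rz":0},{"tx":0,"ty":0,"tz":-0.02,"rx":0,"ry":0,"rz":0},{"tx":0,"ty":0,"tz":-0.03,"rx":0,"ry":0,"rz":0},{"tx":0.02,"ty":0,"tz":-0.03,"rx":0,"ry":0,"rz":0},{"tx":0.03,"ty":0,"tz":-0.03,"rx":0,"ry":0,"rz":0},{"tx":0.04,"ty":0,"tz":-0.03,"rx":0,"ry":0,"rz":0},{"tx":0.04,"ty":0,"tz":-0.02,"rx":0,"ry":0,"rz":0},{"tx":0.04,"ty":0,"tz":0,"rx":0,"ry":0,"rz":0},{"tx":0.04,"ty":0,"tz":0,"rx":0,"ry":0,"rz":0},{"tx":0.04,"ty":0,"tz":0,"rx":0,"ry":0,"rz":0},{"tx":0.03,"ty":0,"tz":0,"rx":0,"ry":0,"rz":0},{"tx":0.02,"ty":0,"tz":0,"rx":0,"ry":0,"rz":0},{"tx":0,"ty":0,"tz":0,"rx":0,"ry":0,"rz":0}]'
python3 - <<'E'
from h import *
c=env.read_camera("top"); cv2.imwrite("pics/t8.png",cv2.resize(c["pixels"][145:315,310:460,::-1],None,fx=3.5,fy=3.5,interpolation=cv2.INTER_CUBIC))
a=c["pixels"]; m=(a.max(2)<35).astype(np.uint8); n,l,s,ce=cv2.connectedComponentsWithStats(m[190:270,370:440])
for i in range(1,n):
    if s[i,4]>60: print(s[i],cast(c,ce[i]+[370,190],.077).round(4))
c=env.read_camera("scene"); cv2.imwrite("pics/s8.png",cv2.resize(c["pixels"][90:310,70:350,::-1],None,fx=2.7,fy=2.7))
E
```

```text
time_s: 37.55
tool_pos: [0.49, -0.0319, 0.194]
tool_rot: [179.9, -0.0, 92.2]
force: [-0.1, -0.5, 1.4]
grip_width: 0.0799
[ 45   5  18  16 226] [ 0.566  -0.5094  0.077 ]
[ 47  26  18  17 239] [ 0.5027 -0.5123  0.077 ]
[ 48  48  19  18 251] [ 0.4396 -0.5148  0.077 ]
```

View pics/t8.png

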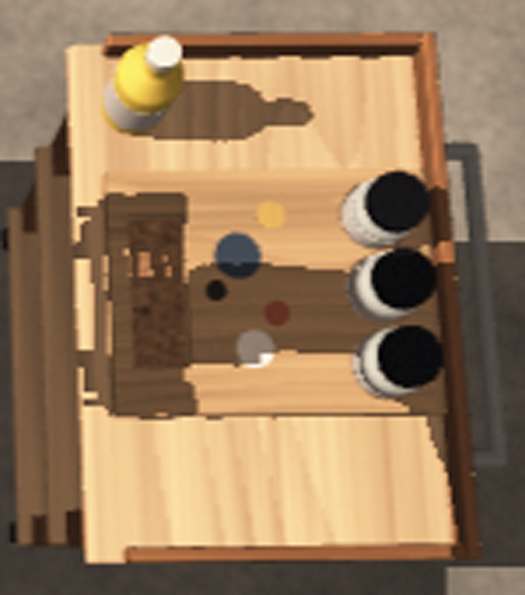

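View pics/s8.png

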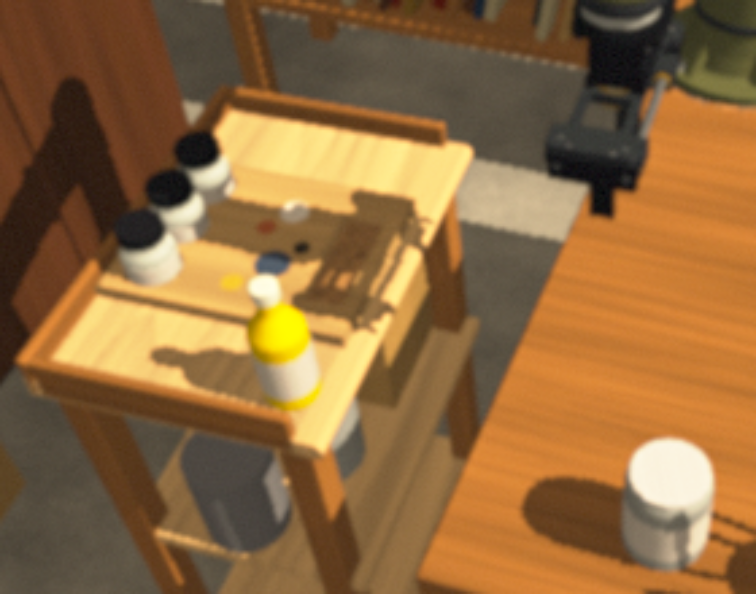

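```bash
python3 -c "
from cell import env
print(env.sign_off())"
```

```text
the job is handed in; nothing more can be done
None
```

I slid the board across the gap to the far rim, let go and handed the job in at about 37.6 s; no verdict was given.

**Crossing:** I pushed with both spread fingertips on the slot's nose-side wall. The press was 8–14 N while the nose crossed, with a brief 16.6 N just after it landed. I eased it to about 2 N, then to near zero as the tail left the bench.

**At the rim:** The nose stopped against the rim and I held it there with 11–12 N measured at the wrist. The rim's share, after friction, is probably 5–12 N, but I could not measure it directly.

**Last checks after letting go:**
- **Position:** the middle jar was at the same y (-0.512) before and after release, so the board did not slip back. The board is about 3 mm off the trolley's mid-width.
- **Squareness:** the board measured 0.043 rad against about 0.037 rad for the trolley, within 0.03.
- **Jars and bystanders:** all three jars stand in their seats. In the last pictures the bottle looks unmoved and the tin is standing. The brush pot and brush were outside those crops, and the arm stayed well clear of them.

**What disagreed:**
- **Rim position:** the cameras put the nose about 2–3 mm short of the rim, within their error. I trusted the contact I felt.
- **Fingertip length:** the open fingertips reached only 1–3 mm past the TCP, not the stated 25 mm. I found the cork by feel, with first contact at TCP z = 10.5 mm.

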